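# Latch the core-bit case

## Task

The core-bit case on the bench stands ajar. Hook the steel bail of its toggle latch over the brass keeper, drawn in under the keeper's lip, then swing the red lever down onto its cushion, bearing on it there with about 20 N for a moment (never more than 30 N), so that the lid is pulled tight and stays so. Don't knock over or shove the things around and on the case.

Things in the scene. Friction and masses are not known exactly. Their poses are not given: they have to be found in the camera images.
- case: aluminium core-bit case standing on its hinge edge in a blue cradle, fixed: 220 mm wide (y), x from -97 mm (lid's outer face) to +72 mm, lid seam at x = -22 mm, flat top at 150 mm. Origin: on the bench under the latch pivot, in the latch's middle plane. x points level from the keeper (on the lid) to the red lever (on the body), y along the width and the hinge lines, z up.
- lid (a joint): how far the lid stands open, rad, about a line along y at x = -22 mm, z = 10 mm of the case: 0 = shut tight, 0.055 = ajar as found (its top 8 mm out towards -x) and its furthest. Springy foam pushes it open, about 45 N at the keeper when shut.
- lever (a joint): angle of the red lever, rad: 0 = flat along +x; 1.57 upright; 1.98 fully open, leaning over the lid. Stiff (0.10 N m): stays where left. Hooked, pressing it takes up to 0.5 N m (most near 1 rad); over centre at 0.25 rad. It comes to rest on a rubber cushion 52 mm from the pivot whose height is not known: somewhere from 0 to 0.16 rad. From there it yields only about 1 mm for 7 N.
- bail (a joint): angle of the bail (steel loop) on the lever, rad: 0 = as when closed, grows as its free end lifts. Its rise above level, from its pivot towards -x, is bail minus lever. Its pivot is on the lever, 18 mm from the lever's pivot, 0.25 rad below the lever's direction. Stiff (0.03 N m): stays where left, and is carried round when the lever turns.
- handle: red plastic blade of the lever, 52 mm long (10 to 62 mm from the pivot), 26 mm wide, 5 mm thick, its pressing face 6 mm off the pivot. Origin on the lever's pivot; x along the blade to its tip, y along the hinge line, z out of the pressing face (up when closed, towards the lid when upright).
- lever_tip (a point): free end of the red blade, 62 mm from the pivot
- latch_pivot (a point): pivot of the lever: on the hinge line, 14 mm above the case's top, middle of the latch; turns with the case only
- bail_bar (a point): centre of the bail's cross bar (round, 5 mm thick, 46 mm long along y), 61 mm from the bail's pivot. This bar must go behind the keeper and under its lip.
- bail_grip (a point): middle of the upturned grip flange at the bail's free end: 26 mm wide along y, 4 mm thick, 18 mm tall, 24 mm beyond the bar and 15 mm above it (in the bail's own frame: along the bail and square to it). Can be pinched from above across its 26 mm width; the bail then turns freely enough between the fingers.
- keeper (a point): seat on the lid: where the bar's centre lies when hooked tight, 12 mm above the lid's top. Axes as the case's, tilting with the lid. Brass post, 16 mm wide, 19 mm tall, on its +x side; the post's lip, 15.5 to 19.5 mm above the lid, overhangs to -x, so the bar passes down only if 5 mm or more to -x of the seat: lever nearly fully open. Then draw it to +x, or the turning lever lifts it out.
- bit_large: blue diamond core bit, a 68 mm wide, 55 mm tall cylinder with a grey gritty rim, standing on the bench beside the case; bystander. Origin at its underside.
- bit_medium: blue diamond core bit, 40 mm wide, 55 mm tall, standing on the bench on the other side of the case; bystander. Origin at its underside.
- bit_small: small blue core bit, 22 mm wide, 40 mm tall, standing on top of the case near its side edge, about 88 mm from the latch's middle plane; bystander. Origin at its underside.
- wax_jar: white jar with blue cap, 64 mm wide, 60 mm tall, on the bench; bystander. Origin at its underside.
- screwdriver: screwdriver lying on the bench; bystander.
- wrench: steel wrench lying on the bench; bystander.
- spacer_tub: open orange tub 100 x 130 x 45 mm on the bench; bystander. Origin at its underside.

How it is judged:
On the way, in this order (a step that is already met when the one before it is completed fails the run):
1. the bail's bar is hooked: behind the keeper's post and under its lip, with the lever still up (x of bail_bar in the frame of keeper between -0.0035 and 0.003 m and z of bail_bar in the frame of keeper between -0.011 and 0.003 m and value of joint lever above 0.6 rad), for 0.2 s.
2. the lever, down on its cushion, is borne on with at least 12 N (value of joint lever below 0.19 rad and (contact force between handle and the fingers above 12 N or contact force between handle and the arm above 12 N)), for 0.3 s.
At the end, for the whole second after the job is handed in: The bail's bar sits under the keeper's lip (within about 3 mm of its seat lengthways; from 11 mm below to 3 mm above it), the lever is down past centre (below 0.19 rad) and at rest, and the lid is shut to within 0.012 rad (about 2 mm at the keeper) (x of bail_bar in the frame of keeper between -0.0035 and 0.003 m and z of bail_bar in the frame of keeper between -0.011 and 0.003 m and value of joint lever below 0.19 rad and value of joint lid below 0.012 rad and not (velocity of joint lever above 0.05 rad/s) and not (velocity of joint lever below -0.05 rad/s)); the robot touches nothing.
It fails at once if the red lever blade is pushed with more than 30 N (contact force between handle and the fingers above 30 N or contact force between handle and the arm above 30 N).
It fails at once if a bystander is moved more than 30 mm or the small bit on the case by more than 15 mm (distance of any of bit_large, bit_medium, wax_jar, screwdriver, wrench, spacer_tub from where it was at the start of the episode above 0.03 m or distance of bit_small from where it was at the start of the episode above 0.015 m).
It fails at once if a standing bit or the jar is tipped over (angle between any of bit_large, bit_medium, bit_small, wax_jar's own z axis and vertical above 0.5 rad).
It also fails if it takes over 67 s, if anything falls off the work surface, if the arm or the gripper's body presses on something with over 40 N, if the wrist force passes 120 N, or if a joint passes its speed limit or range.

## Robot

A 6-joint arm with a two-finger parallel gripper is mounted at the origin on the work surface. World frame = base frame: x ahead of the robot, y to its left, z up, the work surface at z = 0. Lengths are in m, angles in rad, forces in N, time in s.
With the tool pointing down it reaches from about 0.225 to 0.875 m from the base axis. Payload 3.4 kg.
Tool frame: the origin (TCP) lies midway between the tips of the shut fingers; the grasp point (between the pads) lies 19 mm behind it; z points along the fingers, y is the line along which they close (so a half turn about z gives the same grasp; the last joint's range is limited). The gripper opens to 85 mm and grips with 20 to 120 N. Pads are 22 mm wide; open, the fingers measure 114 mm over their backs; the gripper's body (76 mm by 85 mm) begins 54 mm behind the grasp point. The pads swing forward as they close: fully open they stand 13 mm farther back than shut.
Start: joints at [1.08, 0.276, 1.505, -0, 1.361, -0.121], TCP at [0.208, 0.536, 0.231] pointing down, gripper open.
Joint ranges: [-2.89, 2.89], [-0.75, 2.08], [0.22, 2.7], [-1.18, 4.32], [0.11, 2.71], [-2.7, 2.7]. Speed limits (rad/s): [2.57, 2.57, 3.14, 3.14, 3.14, 3.14].

## Interface

Orientations are given as a rotation vector (axis times angle).
In Python, from cell import manip, eyes gives the robot as it stands.
- The arm moves only by the tool apply_moves, never from a script. Its argument "moves" is one flat list of numbers, 7 for each row, row after row: the closure in counts, from 0 (fully open) to 255 (shut), then the shift along the tool's x, y, z in m, then the turn, a rotation vector about the tool's x, y, z in rad. In form: [claw, dx, dy, dz, wx, wy, wz, claw, dx, dy, dz, wx, wy, wz, ...]. A call has 1 to 5 rows; each row is the pose to reach, as a shift and turn from the pose commanded when the call began, along the tool's axes at that moment; what a row does not reach only later rows make up. A row lasts 1/8 s, in which the tool goes at most 62.5 mm and 10.7 degrees, less where a joint would pass 70% of its speed; a pose out of reach is approached as far as the arm can. A call with a gripper value outside its range is refused whole. The fingers move at their own pace and stop on an object; "squeeze" is the grip in N (left out, the last holds). Time passes only in rows, so rows that repeat a pose let the fingers close. It gives the time, the measured TCP pose, the force, the opening and the grip force at its end, in the units of the state.
- manip.sense(): the state, without advancing time (a new reading comes with each control period).
- eyes.snapshot(name): name is "scene" or "top"; returns a dict with "color" (420x560x3 uint8, red, green, blue), "z_map" (420x560 float32, m along the optical axis (not along the pixel's ray), 0 where there is no reading), "fov_y" (degrees; the focal length in pixels is half the picture's height over the tangent of half this angle, whatever the lens; pixels are square), "cx", "cy" (the principal point, pixels), "pose" (4x4, takes a point from camera to world coordinates). Camera axes: x right, y up, looking along -z (the intrinsics and any distortion apply to the point x, -y, -z); pixel columns grow to the right and rows downward; lengths in m; the calibration is good to about 2 mm. A picture is of the moment at which its call begins.
- manip.job_done(): hands the job in; it is judged then, once.
The state is a dict: "time": time; "joints": joint angles; "qvel": joint speeds; "tau": joint torques, N m; "tcp_pos": TCP position; "ee_rot": TCP orientation; "ft_force": force on the tool from outside, world axes, zero at the start; "wrist_torque": the same for the moment, N m; "width": finger opening in m; "grasp_force": force on a finger pad.
Only numpy, scipy, OpenCV 4.12 (cv2) and the standard library are available. Lean on these libraries where they do the work, as an engineer would, in place of code of your own. Each camera call takes 0.05 s, during which the arm holds its last target. There are 200 camera calls.

## Working session

There is one attempt and no reset: what is moved stays moved. The work goes in short steps, Python scripts to look and compute and a tool call to move; the robot and the scene stay as the last step left them, time stands still between calls to the robot, and variables do not carry over. Pictures are saved under pics/ and viewed, at most 10 in all, crops included, and the job is handed in when it is done.

Besides the shell and the picture viewer there is one more tool, called as name(argument=value, ...) on one line, values as JSON. apply_moves: Moves the arm, as the interface text tells. Its arguments: {"type":"object","properties":{"moves":{"type":"array","items":{"type":"number"}},"squeeze":{"type":"number"}},"required":["moves"]}

```bash
mkdir -p pics; ls; cat > h.py <<'E'
import numpy as np, cv2
from cell import manip, eyes
def snap(n):
    s=eyes.snapshot(n); return s
def f(s): return s["color"].shape[0]/2/np.tan(np.radians(s["fov_y"])/2)
def pts(s):
    z=s["z_map"]; h,w=z.shape; v,u=np.mgrid[:h,:w]; F=f(s)
    P=np.stack([(u-s["cx"])*z/F,-(v-s["cy"])*z/F,-z,np.ones_like(z)],-1)
    return (P@np.array(s["pose"]).T)[...,:3]
def proj(s,p):
    q=np.linalg.inv(s["pose"])@np.append(p,1); F=f(s)
    return s["cx"]+F*q[0]/-q[2], s["cy"]+F*q[1]/q[2]
E
python3 - <<'E'
from h import *
for n in("scene","top"):
    s=snap(n); cv2.imwrite(f"pics/{n}0.png",s["color"][...,::-1]); print(n,[k for k in s], s["fov_y"],s["cx"],s["cy"],np.round(s["pose"],3).tolist())
    np.savez(f"{n}0.npz",**s)
print(manip.sense())
E
```

```text
pics
scene ['color', 'z_map', 'fov_y', 'cx', 'cy', 'pose'] 52.112030913462874 278.9727306343724 207.2216389170406 [[-0.899, -0.323, 0.297, 0.927], [0.438, -0.673, 0.595, 0.725], [0.008, 0.665, 0.747, 1.055], [0.0, 0.0, 0.0, 1.0]]
top ['color', 'z_map', 'fov_y', 'cx', 'cy', 'pose'] 49.485365926219586 278.2799364995819 216.39867734535505 [[-0.026, 0.998, -0.06, 0.471], [-1.0, -0.026, 0.003, -0.015], [0.001, 0.06, 0.998, 1.314], [0.0, 0.0, 0.0, 1.0]]
{'time': 0.1, 'joints': array([ 1.07997987e+00,  2.76538036e-01,  1.50600084e+00,  6.94468419e-06,
        1.36071375e+00, -1.20988523e-01]), 'qvel': array([ 0.00077054, -0.0020374 , -0.00415889, -0.00084425,  0.00072394,
        0.00094849]), 'tau': array([ 1.05431507e-03, -4.17699623e+01, -2.46403366e+01, -1.33224594e-04,
        5.77678147e-03,  1.72501706e-05]), 'tcp_pos': array([0.20760933, 0.53570649, 0.23052491]), 'ee_rot': array([-5.77528366e-01, -3.08753588e+00,  2.48281117e-03]), 'ft_force': array([ 0.34332105, -0.34728389, -0.06238977]), 'wrist_torque': array([ 0.00342977,  0.0509687 , -0.00341748]), 'grasp_force': 0.0, 'width': 0.08511891109451757}
```

View pics/scene0.png

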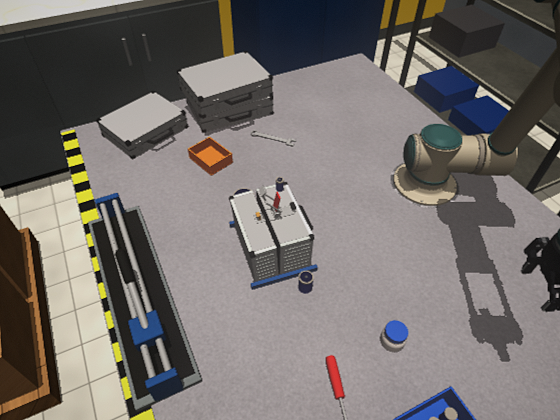

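View pics/top0.png

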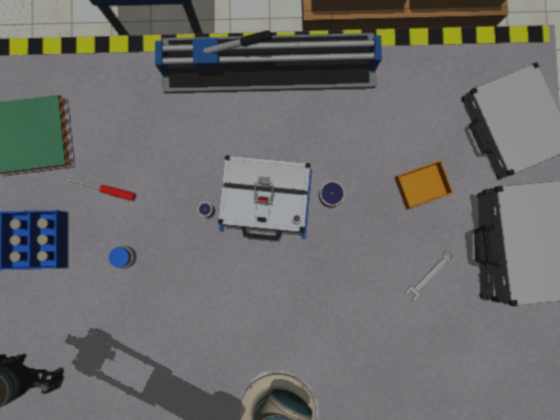

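The case sits in the middle of both pictures: latch near (265,192) in the top view and (272,205) in the scene view. The small bit is at (296,218) in the top view. I'll zoom in on the latch.

```bash
python3 - <<'E'
from h import *
a=dict(np.load("scene0.npz")); b=dict(np.load("top0.npz"))
A=cv2.resize(a["color"][160:300,220:325],None,fx=4,fy=4,interpolation=cv2.INTER_CUBIC)[:560]
B=cv2.resize(b["color"][150:250,210:320],None,fx=3.4,fy=3.4,interpolation=cv2.INTER_CUBIC)
im=np.zeros((560,800,3),np.uint8); im[:,:420]=A[:,:420]; im[:B.shape[0],425:425+B.shape[1]]=B[:560,:375]
cv2.imwrite("pics/crop.png",im[...,::-1])
for n,s,(r0,r1,c0,c1) in(("scene",a,(160,300,220,325)),("top",b,(150,250,210,320))):
    P=pts(s)
    C=s["color"].astype(int); H=cv2.cvtColor(s["color"],cv2.COLOR_RGB2HSV)
    m=np.zeros(H.shape[:2],bool); m[r0:r1,c0:c1]=True
    red=m&((H[...,0]<8)|(H[...,0]>172))&(H[...,1]>140)&(H[...,2]>80)
    br=m&(H[...,0]>10)&(H[...,0]<30)&(H[...,1]>100)
    for k,mm in(("red",red),("brass",br)):
        v,u=np.nonzero(mm); Q=P[mm]; print(n,k,len(u),u.min(),u.max(),v.min(),v.max(),u.mean(),v.mean()); print(np.round(np.percentile(Q,[5,50,95],axis=0),4).tolist())
    t=m&(abs(P[...,2]-.15)<.006); Q=P[t]; print(n,"top",t.sum(),cv2.minAreaRect(Q[:,:2].astype(np.float32)*1000), np.median(Q[:,2]))
    # high stuff
    t=m&(P[...,2]>.168); print(np.round(P[t][::max(1,t.sum()//40)],3).tolist())
E
```

```text
scene red 70 220 279 160 207 266.77142857142854 193.1
[[0.5784, -0.3792, 0.0107], [0.5866, 0.0225, 0.2047], [0.6132, 0.0335, 0.2243]]
scene brass 21 220 259 160 218 255.85714285714286 211.76190476190476
[[0.6268, -0.0033, 0.148], [0.6376, 0.0141, 0.166], [0.6422, 0.0209, 0.1689]]
scene top 3093 ((605.7855834960938, 17.635337829589844), (224.45957946777344, 178.1186981201172), 83.16761779785156) 0.1477260742047869
[[0.927, 0.725, 1.055], [0.927, 0.725, 1.055], [0.533, -0.069, 0.186], [0.533, -0.063, 0.188], [0.535, -0.059, 0.189], [0.534, -0.053, 0.189], [0.536, -0.05, 0.189], [0.547, -0.06, 0.177], [0.545, -0.058, 0.173], [0.545, -0.056, 0.171], [0.622, 0.006, 0.258], [0.62, 0.015, 0.262], [0.627, 0.004, 0.247], [0.627, 0.01, 0.25], [0.627, 0.018, 0.253], [0.629, 0.02, 0.252], [0.629, 0.027, 0.254], [0.631, 0.024, 0.25], [0.583, 0.021, 0.224], [0.583, 0.016, 0.216], [0.596, -0.002, 0.201], [0.62, 0.018, 0.227], [0.584, 0.03, 0.222], [0.586, 0.015, 0.204], [0.588, 0.018, 0.205], [0.622, 0.029, 0.227], [0.621, 0.034, 0.227], [0.623, 0.039, 0.23], [0.541, 0.017, 0.169], [0.589, 0.021, 0.191], [0.612, 0.038, 0.216], [0.612, 0.038, 0.211], [0.543, 0.028, 0.169], [0.591, 0.031, 0.191], [0.591, 0.031, 0.186], [0.591, 0.039, 0.19], [0.583, 0.04, 0.183], [0.587, 0.041, 0.178], [0.601, 0.039, 0.171], [0.927, 0.725, 1.055], [0.927, 0.725, 1.055], [0.927, 0.725, 1.055]]
top red 24 258 266 198 200 262.1666666666667 199.04166666666666
[[0.5758, 0.0105, 0.2045], [0.5785, 0.0196, 0.2253], [0.5828, 0.0271, 0.2288]]Traceback (most recent call last):
  File "<stdin>", line 14, in <module>
    return umr_minimum(a, axis, None, out, keepdims, initial, where)
ValueError: zero-size array to reduction operation minimum which has no identity
```

View pics/crop.png

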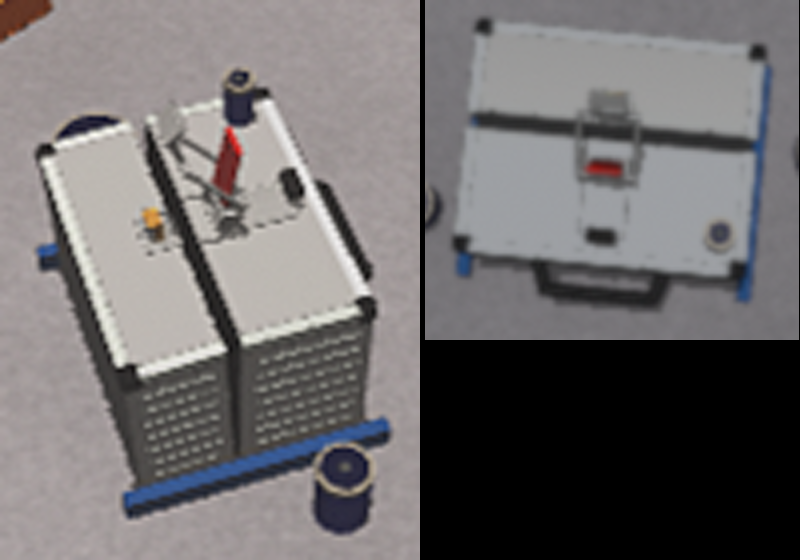

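```bash
cat >> h.py <<'E'
def ray(s,u,v,z):
    F=f(s); d=np.stack([(u-s["cx"])/F,-(v-s["cy"])/F,-np.ones_like(u,float)],-1)@np.array(s["pose"])[:3,:3].T
    o=np.array(s["pose"])[:3,3]; return o+d*((z-o[2])/d[...,2])[...,None]
E
python3 - <<'E'
from h import *
a=dict(np.load("scene0.npz")); b=dict(np.load("top0.npz"))
for n,s,(r0,r1,c0,c1) in(("scene",a,(160,300,220,325)),("top",b,(150,250,210,320))):
    P=pts(s); H=cv2.cvtColor(s["color"],cv2.COLOR_RGB2HSV)
    m=np.zeros(H.shape[:2],bool); m[r0:r1,c0:c1]=True; m&=s["z_map"]>0
    t=m&(P[...,2]>.141)&(P[...,2]<.156)&(H[...,2]>110)
    k,l,st,ce=cv2.connectedComponentsWithStats(t.astype(np.uint8),connectivity=4)
    for i in range(1,k):
        if st[i,4]>300:
            v,u=np.nonzero(l==i); Q=ray(s,u,v,.15)[:,:2].astype(np.float32)*1000
            print(n,"comp",st[i],np.round(cv2.boxPoints(cv2.minAreaRect(Q)),1).tolist(),cv2.minAreaRect(Q)[1:], np.median(P[l==i][:,2]))
    t=m&(P[...,2]>.163)&(P[...,2]<.29)
    v,u=np.nonzero(t)
    for i in range(len(u)):
        p=P[v[i],u[i]]
        if p[1]>-.03 and (n=="scene" or 1): print((int(u[i]),int(v[i])),np.round(p*1000).astype(int).tolist(),H[v[i],u[i]].tolist(),end=";")
    print()
E
```

```text
scene comp [ 258  185   54   62 1424] [[507.3999938964844, -68.69999694824219], [598.9000244140625, -79.9000015258789], [624.2999877929688, 127.80000305175781], [532.7999877929688, 139.0]] ((209.29258728027344, 92.18022918701172), 83.02469635009766) 0.14887584845456414
scene comp [ 230  191   46   64 1522] [[610.0, -91.69999694824219], [681.2999877929688, -100.30000305175781], [707.7999877929688, 120.30000305175781], [636.5999755859375, 128.89999389648438]] ((222.1703338623047, 71.74628448486328), 83.12874603271484) 0.14615266202270089
(262, 186) [618, 4, 258] [19, 14, 150];(263, 186) [615, 3, 256] [15, 14, 142];(260, 187) [622, 0, 253] [0, 13, 155];(261, 187) [622, 6, 258] [18, 17, 150];(262, 187) [620, 8, 260] [15, 17, 148];(263, 187) [618, 10, 260] [14, 18, 159];(259, 188) [626, 3, 254] [10, 16, 147];(260, 188) [624, 3, 253] [12, 17, 150];(261, 188) [622, 7, 256] [16, 19, 148];(262, 188) [622, 11, 259] [15, 17, 150];(263, 188) [620, 15, 262] [17, 14, 159];(258, 189) [629, 3, 251] [30, 10, 210];(259, 189) [627, 4, 251] [20, 14, 170];(260, 189) [626, 8, 254] [14, 19, 149];(261, 189)
[... 22506 characters left out ...]
0, 6, 40];(265, 219) [533, 15, 174] [120, 4, 64];(257, 220) [532, 35, 165] [110, 8, 97];(258, 220) [531, 33, 173] [120, 4, 58];(259, 220) [531, 30, 171] [120, 5, 47];(260, 220) [531, 28, 174] [0, 6, 42];(261, 220) [531, 25, 174] [60, 7, 39];(262, 220) [531, 23, 168] [0, 7, 39];(263, 220) [531, 20, 169] [0, 7, 37];(264, 220) [531, 18, 171] [165, 13, 40];(265, 220) [531, 15, 172] [120, 4, 64];(258, 221) [529, 33, 169] [110, 7, 104];(259, 221) [529, 30, 171] [105, 6, 89];(260, 221) [529, 28, 170] [120, 3, 74];(261, 221) [529, 25, 166] [0, 4, 67];(262, 221) [528, 23, 171] [0, 0, 63];(263, 221) [528, 20, 168] [0, 0, 59];(264, 221) [528, 18, 172] [150, 4, 61];(265, 221) [528, 15, 170] [90, 3, 81];
```

```bash
cat >> h.py <<'E'
from scipy.spatial.transform import Rotation as R
X=np.array([-.9925,.1219,0]); Y=np.array([-.1219,-.9925,0]); Z=np.array([0,0,1.])
PIV=np.array([.587,.0203,.164])
def c2w(x,z,y=0): return PIV*[1,1,0]+x*X+y*Y+z*Z   # case -> world, m
def w2c(p): d=np.asarray(p)-PIV*[1,1,0]; return np.array([d@X,d@Y,p[2]])
RT=R.from_matrix(np.stack([X,-Y,-Z],1))
def delta(p,rot=RT):
    s=manip.sense(); T=R.from_rotvec(s["ee_rot"])
    return np.round(T.inv().apply(np.asarray(p)-s["tcp_pos"]),4).tolist(), np.round((T.inv()*rot).as_rotvec(),4).tolist()
def grip(lever,rise):   # case x,z of pivot,bar,grip
    p=np.array([.018*np.cos(lever-.25),.164+.018*np.sin(lever-.25)])
    d=np.array([-np.cos(rise),np.sin(rise)]); n=np.array([np.sin(rise),np.cos(rise)])
    return p,p+.061*d,p+.085*d+.015*n
E
python3 - <<'E'
from h import *
print(delta(c2w(-.034,.31)))
for l,r in((1.43,.85),(1.43,.8),(1.95,.85),(1.95,.3),(1.95,0),(1.95,-.2),(1.95,-.45),(1.66,-.42),(1.55,-.38)): print(l,r,[np.round(q*1000,1).tolist() for q in grip(l,r)])
E
```

```text
([-0.573, -0.3352, -0.079], [-0.0016, -0.0004, -0.2476])
1.43 0.85 [[6.9, 180.6], [-33.4, 226.5], [-38.0, 254.4]]
1.43 0.8 [[6.9, 180.6], [-35.6, 224.4], [-41.6, 252.1]]
1.95 0.85 [[-2.3, 181.8], [-42.6, 227.7], [-47.1, 255.6]]
1.95 0.3 [[-2.3, 181.8], [-60.6, 199.9], [-79.1, 221.3]]
1.95 0 [[-2.3, 181.8], [-63.3, 181.8], [-87.3, 196.8]]
1.95 -0.2 [[-2.3, 181.8], [-62.1, 169.7], [-88.6, 179.7]]
1.95 -0.45 [[-2.3, 181.8], [-57.2, 155.3], [-85.4, 158.4]]
1.66 -0.42 [[2.9, 181.8], [-52.8, 156.9], [-80.8, 160.8]]
1.55 -0.38 [[4.8, 181.3], [-51.8, 158.7], [-79.7, 163.7]]
```

apply_moves(moves=[60, 0, 0, -0.06, 0, 0, 0, 60, -0.1, -0.06, -0.079, 0, 0, -0.1, 60, -0.22, -0.13, -0.079, 0, 0, -0.2, 60, -0.34, -0.2, -0.079, 0, 0, -0.248, 60, -0.34, -0.2, -0.079, 0, 0, -0.248], squeeze=30)

```text
time: 0.72
tcp_pos: [0.3629, 0.339, 0.3069]
ee_rot: [0.19, 3.136, 0.0]
ft_force: [1.0, 0.8, 0.1]
width: 0.0651
grasp_force: 0.0
```

```bash
python3 - <<'E'
from h import *
s=manip.sense(); print(s["width"],s["tcp_pos"],s["time"],delta(c2w(-.034,.31)))
E
```

```text
0.06514464729462821 [0.36287995 0.33895925 0.30688503] 0.725 ([-0.2949, -0.2893, -0.0031], [0.0, 0.0, 0.0012])
```

apply_moves(moves=[90, -0.043, -0.043, -0.003, 0, 0, 0, 90, -0.086, -0.086, -0.003, 0, 0, 0, 90, -0.13, -0.13, -0.003, 0, 0, 0, 90, -0.17, -0.17, -0.003, 0, 0, 0, 90, -0.21, -0.21, -0.003, 0, 0, 0])

```text
time: 1.35
tcp_pos: [0.5458, 0.105, 0.3096]
ee_rot: [-0.192, -3.135, -0.001]
ft_force: [0.1, 1.0, -0.6]
width: 0.055
grasp_force: 0.0
```

```bash
python3 - <<'E'
from h import *
s=manip.sense(); print(s["width"],s["tcp_pos"],s["time"],delta(c2w(-.036,.31)))
E
```

```text
0.054996180026472406 [0.54582795 0.10496872 0.30964122] 1.35 ([-0.0872, -0.079, -0.0004], [0.0003, -0.0007, -0.0])
```

apply_moves(moves=[90, -0.044, -0.04, 0, 0, 0, 0, 90, -0.087, -0.079, 0, 0, 0, 0, 90, -0.087, -0.079, 0, 0, 0, 0])

```text
time: 1.72
tcp_pos: [0.6239, 0.014, 0.308]
ee_rot: [-0.199, -3.134, 0.002]
ft_force: [-0.7, 0.4, -0.7]
width: 0.0551
grasp_force: 0.0
```

```bash
python3 - <<'E'
from h import *
a=snap("scene"); b=snap("top"); s=manip.sense(); print(s["width"],s["tcp_pos"],w2c(s["tcp_pos"]))
for n,q in(("a",a),("b",b)):
    print(n,"tcp px",proj(q,s["tcp_pos"])); np.savez("n_%s.npz"%n,**q)
A=cv2.resize(a["color"][140:240,220:320],None,fx=4,fy=4,interpolation=cv2.INTER_CUBIC)
B=cv2.resize(b["color"][140:240,210:310],None,fx=4,fy=4,interpolation=cv2.INTER_CUBIC)
cv2.imwrite("pics/crop2.png",np.hstack([A,B])[...,::-1])
E
```

```text
0.0555127064879211 [0.62159963 0.01737115 0.30896968] [-0.03469716 -0.00131081  0.30896968]
a tcp px (np.float64(262.5531612802668), np.float64(175.63035081510066))
b tcp px (np.float64(261.251130921852), np.float64(175.94929079655566))
```

View pics/crop2.png

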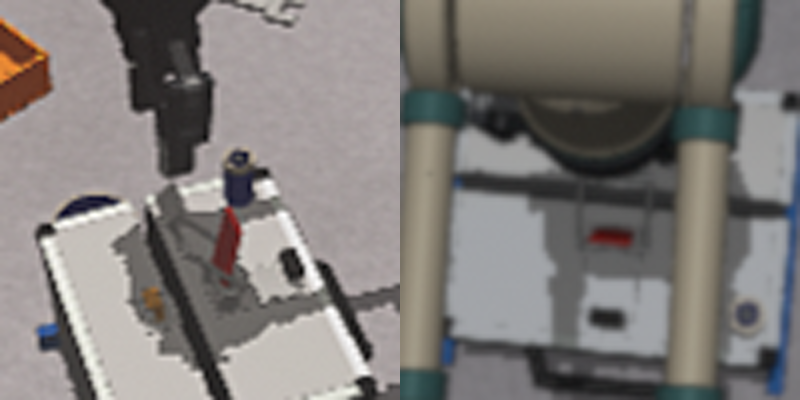

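The left half (scene view) shows the fingers above the flange, with the near fingertip at about (264,183). The top view is blocked by the arm. I'll check the camera bias against the finger depth.

```bash
python3 - <<'E'
from h import *
s=dict(np.load("n_a.npz")); P=pts(s)
C=np.stack([(P-PIV*[1,1,0])@X,(P-PIV*[1,1,0])@Y,P[...,2]],-1)*1000
for v in range(170,193,2):
    print(v,[(u,np.round(C[v,u]).astype(int).tolist(),int(s["color"][v,u].sum())) for u in range(256,272,1) if C[v,u,2]>200 and C[v,u,2]<400])
E
```

```text
170 [(258, [-52, -24, 354], 390), (259, [-53, -35, 364], 163), (260, [-50, -35, 363], 113), (261, [-53, -51, 378], 130), (262, [-53, -62, 388], 124), (263, [-50, -60, 385], 124), (264, [-49, -62, 386], 124), (265, [-47, -63, 387], 124), (266, [-43, -60, 384], 133), (267, [-41, -61, 384], 130), (268, [-39, -61, 383], 129), (269, [-37, -61, 382], 129), (270, [-34, -59, 380], 125), (271, [-31, -60, 380], 107)]
172 [(258, [-54, -30, 353], 397), (259, [-53, -34, 356], 188), (260, [-52, -40, 362], 111), (261, [-53, -52, 373], 132), (262, [-53, -62, 382], 131), (263, [-51, -60, 379], 123), (264, [-48, -59, 378], 135), (265, [-43, -50, 367], 138), (266, [-41, -51, 368], 146), (267, [-38, -51, 368], 148), (268, [-35, -48, 364], 145), (269, [-34, -53, 368], 146), (270, [-33, -59, 373], 133), (271, [-31, -59, 373], 90)]
174 [(259, [-54, -36, 352], 275), (260, [-51, -37, 353], 143), (261, [-54, -54, 368], 130), (262, [-52, -56, 370], 127), (263, [-51, -60, 373], 125), (264, [-47, -56, 368], 136), (265, [-44, -54, 366], 140), (266, [-42, -55, 365], 135), (267, [-40, -55, 365], 133), (268, [-37, -
[... 1216 characters left out ...]
 313], 436), (261, [-48, -33, 314], 336), (262, [-46, -32, 313], 277), (263, [-43, -31, 310], 327)]
186 [(262, [-33, 11, 260], 287), (263, [-30, 13, 257], 266)]
188 [(259, [-41, 14, 252], 358), (260, [-39, 10, 255], 288), (261, [-37, 9, 256], 248), (262, [-35, 7, 257], 262), (263, [-33, 4, 260], 260)]
190 [(258, [-45, 10, 250], 538), (259, [-43, 6, 253], 280), (260, [-41, 5, 253], 249), (261, [-38, 5, 253], 268), (262, [-36, 2, 255], 273), (263, [-35, -2, 258], 264), (264, [-33, -6, 261], 271)]
192 [(259, [-45, 0, 253], 518), (260, [-43, -3, 254], 276), (261, [-41, -3, 254], 268), (262, [-39, -7, 257], 275), (263, [-37, -9, 258], 276), (264, [-34, -7, 256], 257), (265, [-33, -13, 261], 251)]
```

```bash
sed -i 's/^PIV=.*/PIV=np.array([.5848,.0190,.164])/' h.py; python3 - <<'E'
from h import *
print(delta(c2w(-.0362,.248)))
E
```

```text
([0.0004, -0.0029, 0.061], [0.0007, -0.0025, -0.0008])
```

apply_moves(moves=[90, 0, -0.002, 0.04, 0, 0, 0, 90, 0, -0.002, 0.061, 0, 0, 0, 90, 0, -0.002, 0.061, 0, 0, 0])

```text
time: 2.2
tcp_pos: [0.6195, 0.0172, 0.2476]
ee_rot: [-0.188, -3.132, -0.001]
ft_force: [0.8, -0.1, 0.1]
width: 0.0554
grasp_force: 0.0
```

apply_moves(moves=[190, 0, 0, 0, 0, 0, 0, 190, 0, 0, 0, 0, 0, 0, 190, 0, 0, 0, 0, 0, 0], squeeze=20)

```text
time: 2.58
tcp_pos: [0.6226, 0.0158, 0.2506]
ee_rot: [0.191, 3.132, 0.0]
ft_force: [0.5, -0.3, 2.7]
width: 0.0247
grasp_force: 20.8
```

apply_moves(moves=[190, -0.005, 0, 0, 0, 0, 0, 190, -0.009, 0, -0.001, 0, 0, 0, 190, -0.018, 0, 0.004, 0, 0, 0, 190, -0.027, 0, 0.0135, 0, 0, 0, 190, -0.027, 0, 0.0135, 0, 0, 0])

```text
time: 3.2
tcp_pos: [0.6494, 0.0123, 0.2345]
ee_rot: [0.192, 3.136, 0.001]
ft_force: [-2.5, 1.1, -1.3]
width: 0.0249
grasp_force: 19.7
```

```bash
python3 - <<'E'
from h import *
a=snap("scene"); b=snap("top"); s=manip.sense(); print(s["width"],s["tcp_pos"],w2c(s["tcp_pos"]),s["ft_force"],s["time"])
A=cv2.resize(a["color"][140:240,220:320],None,fx=4,fy=4,interpolation=cv2.INTER_CUBIC)
B=cv2.resize(b["color"][140:240,210:310],None,fx=4,fy=4,interpolation=cv2.INTER_CUBIC)
cv2.imwrite("pics/crop3.png",np.hstack([A,B])[...,::-1])
E
```

```text
0.024616067877382915 [0.64864054 0.01243624 0.23539433] [-0.06416186 -0.00126763  0.23539433] [-2.69587682  1.24993356 -1.73856002] 3.3
```

View pics/crop3.png

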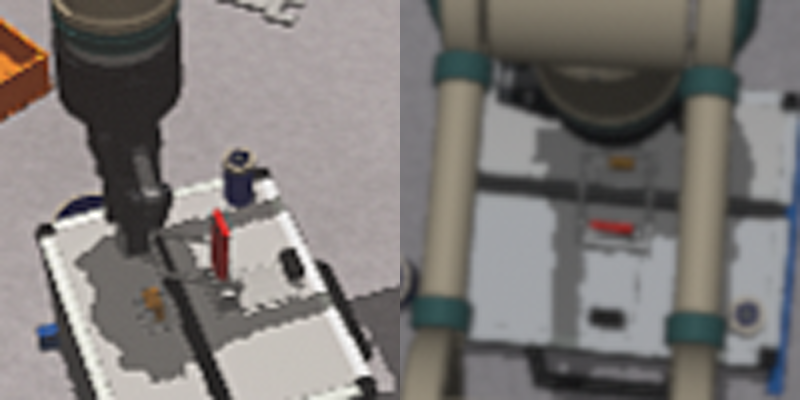

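Scene view: the lever (220,245 in the crop) has swung towards open and the bail is following the fingers. The top view shows the keeper at crop (622,160), just under the bar. I'll carry on along the arc.

apply_moves(moves=[190, -0.008, 0, 0.009, 0, 0, 0, 190, -0.014, 0, 0.0195, 0, 0, 0, 190, -0.019, 0, 0.031, 0, 0, 0, 190, -0.022, 0, 0.044, 0, 0, 0, 190, -0.022, 0, 0.044, 0, 0, 0])

```text
time: 3.92
tcp_pos: [0.6722, 0.0094, 0.1904]
ee_rot: [0.191, 3.133, -0.0]
ft_force: [3.9, -0.2, 1.5]
width: 0.0249
grasp_force: 20.0
```

```bash
python3 - <<'E'
from h import *
a=snap("scene"); b=snap("top"); s=manip.sense(); print(s["width"],s["tcp_pos"],w2c(s["tcp_pos"]),s["ft_force"],s["time"])
for n,q,r in(("a",a,(180,230,240,300)),("b",b,(170,225,245,285))):
    H=cv2.cvtColor(q["color"],cv2.COLOR_RGB2HSV); P=pts(q); C=np.stack([(P-PIV*[1,1,0])@X,(P-PIV*[1,1,0])@Y,P[...,2]],-1)*1000
    m=np.zeros(H.shape[:2],bool); m[r[0]:r[1],r[2]:r[3]]=1
    for nm,mm in(("red",m&((H[...,0]<6)|(H[...,0]>174))&(H[...,1]>120)),("brass",m&(H[...,0]>10)&(H[...,0]<25)&(H[...,1]>100))):
        Q=C[mm]; 
        if len(Q)>8:
            o=np.argsort(Q[:,2]); k=max(3,len(o)//5); print(n,nm,len(o),"low",np.round(Q[o[:k]].mean(0),1),"high",np.round(Q[o[-k:]].mean(0),1),"min/max x",Q[:,0].min(),Q[:,0].max())
A=cv2.resize(a["color"][170:230,230:300],None,fx=6,fy=6,interpolation=cv2.INTER_CUBIC)
B=cv2.resize(b["color"][165:225,235:295],None,fx=6,fy=6,interpolation=cv2.INTER_CUBIC)
cv2.imwrite("pics/crop4.png",np.hstack([A,B])[...,::-1])
E
```

```text
0.024714105033466358 [0.67175407 0.00949104 0.19151987] [-0.08746106 -0.00116206  0.19151987] [4.0090387  0.63798414 1.80477095] 4.025
a red 56 low [  3.4  20.3 171.1] high [ -4.6  -2.5 224.4] min/max x -8.94114313743657 21.72414804085233
a brass 10 low [-45.4  10.5 148.6] high [-51.3  -1.  167.5] min/max x -52.46368668250817 -43.27576790955733
b red 17 low [  1.2   7.3 212.7] high [  0.9   1.3 228.4] min/max x -0.7507242133123846 2.5178271894469972
b brass 20 low [-49.   -3.5 166.1] high [-48.7   2.4 171.9] min/max x -53.153773820973086 -44.53532999058921
```

View pics/crop4.png

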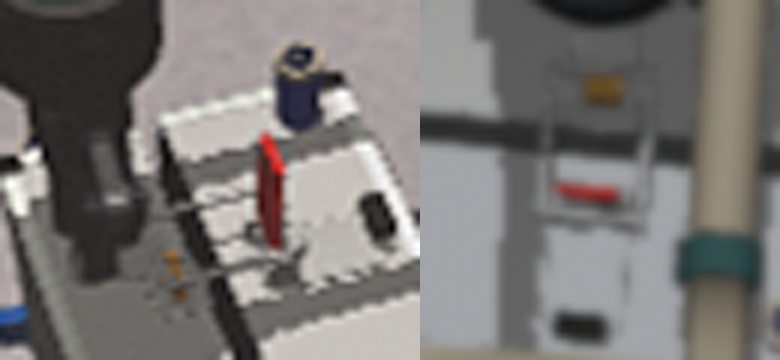

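The top view shows the lever near upright (red at crop (590,193)), so it isn't open enough. I'll pull further toward −x and watch the force for the stop.

apply_moves(moves=[190, -0.003, 0, 0, 0, 0, 0, 190, -0.007, 0, 0, 0, 0, 0, 190, -0.007, 0, 0, 0, 0, 0])

```text
time: 4.4
tcp_pos: [0.6729, 0.0094, 0.1897]
ee_rot: [-0.19, -3.125, -0.001]
ft_force: [-4.5, 1.3, -1.8]
width: 0.0253
grasp_force: 19.8
```

apply_moves(moves=[190, -0.002, 0, 0, 0, 0, 0, 190, -0.002, 0, 0, 0, 0, 0])

```text
time: 4.65
tcp_pos: [0.674, 0.0093, 0.1894]
ee_rot: [-0.19, -3.123, -0.001]
ft_force: [-6.5, 0.5, -2.4]
width: 0.0249
grasp_force: 19.8
```

```bash
cat > look.py <<'E'
from h import *
import sys
a=snap("scene"); b=snap("top"); s=manip.sense(); print(s["width"],s["tcp_pos"],w2c(s["tcp_pos"]),s["ft_force"],s["time"])
for n,q,r in(("a",a,(180,230,240,300)),("b",b,(170,225,245,285))):
    H=cv2.cvtColor(q["color"],cv2.COLOR_RGB2HSV); P=pts(q); C=np.stack([(P-PIV*[1,1,0])@X,(P-PIV*[1,1,0])@Y,P[...,2]],-1)*1000
    m=np.zeros(H.shape[:2],bool); m[r[0]:r[1],r[2]:r[3]]=1
    for nm,mm in(("red",m&((H[...,0]<6)|(H[...,0]>174))&(H[...,1]>120)),("brass",m&(H[...,0]>10)&(H[...,0]<25)&(H[...,1]>100))):
        Q=C[mm]
        if len(Q)>8:
            o=np.argsort(Q[:,2]); k=max(3,len(o)//5); print(n,nm,len(o),"low",np.round(Q[o[:k]].mean(0),1),"high",np.round(Q[o[-k:]].mean(0),1),"min/max x",Q[:,0].min(),Q[:,0].max())
np.savez("l_a.npz",**a); np.savez("l_b.npz",**b)
if len(sys.argv)>1:
    A=cv2.resize(a["color"][170:230,230:300],None,fx=6,fy=6,interpolation=cv2.INTER_CUBIC)
    B=cv2.resize(b["color"][165:225,235:295],None,fx=6,fy=6,interpolation=cv2.INTER_CUBIC)
    cv2.imwrite(sys.argv[1],np.hstack([A,B])[...,::-1])
E
python3 look.py pics/crop5.png
```

```text
0.024836772715364584 [0.67395817 0.00927798 0.18947861] [-0.08967459 -0.00121928  0.18947861] [-7.55901359  0.16048283 -1.57716361] 4.75
a red 46 low [  5.   29.5 164.3] high [-36.8 -85.2 318.1] min/max x -253.9446135964766 17.42835377638375
a brass 13 low [-46.5  10.  149.6] high [-51.4  -1.4 167.9] min/max x -53.66855354428588 -43.18956380270452
b red 20 low [ -2.3   0.  211.9] high [ -4.3   2.2 229.2] min/max x -5.499048463929801 -1.9917196185598043
b brass 23 low [-47.9  -1.5 166.1] high [-10.1  13.6 458. ] min/max x -55.55760744712881 109.14263469863315
```

apply_moves(moves=[190, -0.004, 0, 0, 0, 0, 0, 190, -0.008, 0, 0, 0, 0, 0, 190, -0.008, 0, 0, 0, 0, 0])

```text
time: 5.12
tcp_pos: [0.6811, 0.0084, 0.1891]
ee_rot: [-0.19, -3.121, -0.001]
ft_force: [-7.9, 1.0, -1.0]
width: 0.0249
grasp_force: 19.8
```

```bash
python3 look.py pics/crop5.png
```

```text
0.02493256792394838 [0.68105439 0.00840344 0.18914549] [-0.09682421 -0.00121633  0.18914549] [-7.31103775  0.85768855 -1.17209282] 5.225
a red 38 low [-12.   26.4 166.8] high [ -63.8 -109.2  338.8] min/max x -253.9446135964766 -8.71493800442953
a brass 19 low [-47.9   2.4 151.3] high [-120.8 -249.2  464.5] min/max x -253.9446135964766 -43.020559481784225
b red 81 low [-18.   -3.1 177.8] high [-26.2   0.9 221. ] min/max x -33.53549007831578 -12.669094055861866
b brass 21 low [-51.7   0.  167.2] high [-49.3   2.3 172.3] min/max x -55.044294257733846 -44.69594647752883
```

View pics/crop5.png

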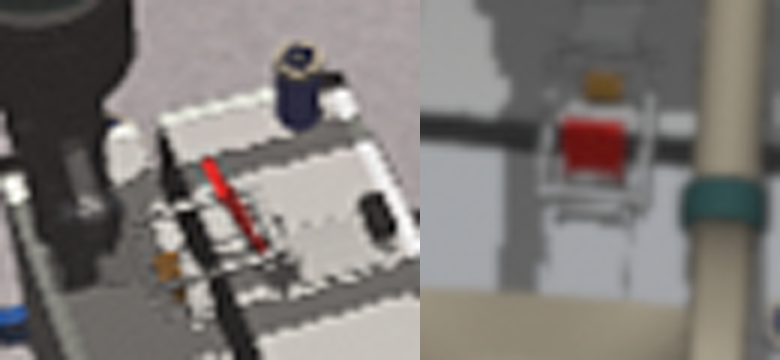

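The lever is now fully over (scene crop, red from (210,165) to (262,245)), and the bar is beyond the keeper in the top view, where brass is at (603,86). I'll lower the bail along its arc.

apply_moves(moves=[190, -0.001, 0, 0.008, 0, 0, 0, 190, -0.001, 0, 0.016, 0, 0, 0, 190, -0.001, 0, 0.023, 0, 0, 0, 190, 0, 0, 0.029, 0, 0, 0, 190, 0, 0, 0.029, 0, 0, 0])

```text
time: 5.85
tcp_pos: [0.6843, 0.0082, 0.1613]
ee_rot: [-0.191, -3.129, -0.001]
ft_force: [-5.7, 1.5, 0.7]
width: 0.0242
grasp_force: 19.6
```

```bash
python3 look.py pics/crop6.png
```

```text
0.02446422603268449 [0.68435746 0.00814228 0.16173188] [-0.10013434 -0.00135976  0.16173188] [-6.60038167  1.10632144  0.70339628] 5.95
a red 39 low [-10.1  32.6 160.2] high [-32.1  -1.  218.7] min/max x -33.88710285075742 -6.282866102361878
a brass 20 low [-49.8  -1.1 155.3] high [-53.7  -3.4 168.6] min/max x -58.071361938670336 -43.17204315211123
b red 81 low [-17.9  -3.7 177.9] high [-26.5   1.  221. ] min/max x -33.19562436503832 -12.62495761027348
b brass 22 low [-49.6   1.5 165.3] high [-48.7   3.7 173.1] min/max x -55.42065070269539 -45.24020264575591
```

View pics/crop6.png

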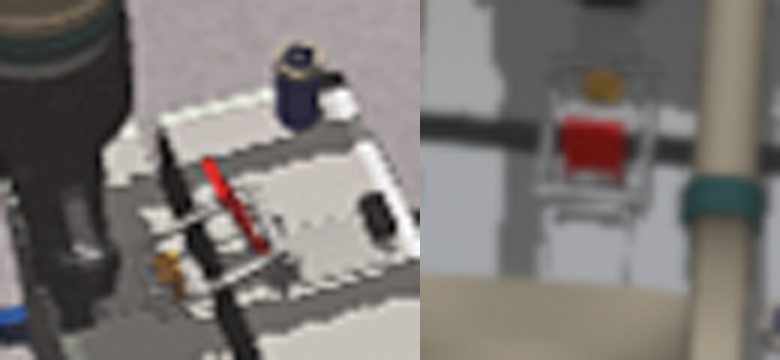

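```bash
cat > arms.py <<'E'
from h import *
s=dict(np.load("l_b.npz")); P=pts(s); C=np.stack([(P-PIV*[1,1,0])@X,(P-PIV*[1,1,0])@Y,P[...,2]],-1)*1000
m=(C[...,0]<5)&(C[...,0]>-100)&(abs(C[...,1])<30)&(C[...,2]>154)&(C[...,2]<210)
for v in range(165,205):
    r=[(u,*np.round(C[v,u]).astype(int).tolist()) for u in range(240,290) if m[v,u]]
    if r: print(v,"x",r[0][1],[(q[2],q[3]) for q in r])
E
python3 arms.py
```

```text
165 x -87 [(9, 168), (12, 172)]
166 x -84 [(-11, 158), (-8, 162), (-6, 165), (-3, 162), (-1, 165), (2, 165), (4, 164), (7, 160), (9, 165), (12, 163)]
167 x -81 [(-11, 162), (-8, 162), (-6, 158), (-3, 165), (0, 163), (2, 160), (4, 158), (7, 160), (10, 159), (12, 161)]
168 x -79 [(-11, 160), (-8, 164), (-5, 162), (-3, 160), (0, 160), (2, 162), (5, 159), (7, 163), (10, 160), (12, 160)]
169 x -76 [(-10, 161), (-7, 165), (-5, 166), (-2, 164), (0, 158), (2, 160), (5, 163), (8, 160), (10, 166), (13, 163)]
170 x -74 [(-10, 161), (-7, 165), (-5, 160), (-2, 160), (0, 159), (3, 161), (5, 165), (8, 159), (10, 163), (13, 162)]
171 x -71 [(-10, 163), (-7, 164), (-5, 157), (-2, 159), (1, 163), (3, 164), (6, 164), (8, 157), (11, 164), (13, 160)]
172 x -68 [(-20, 155), (-12, 160), (-9, 165), (-7, 164), (-4, 163), (-2, 166), (1, 164), (3, 159), (6, 162), (8, 162), (11, 162), (14, 167)]
173 x -66 [(-12, 159), (-9, 163), (-7, 160), (-4, 167), (-1, 165), (1, 163), (3, 160), (6, 164), (9, 161), (11, 162), (14, 170)]
174 x -62 [(-21, 163), (-19, 165), (-16, 164), (-14, 160), (-12, 161), (-9, 162), (-6, 168
[... 2945 characters left out ...]
0, 185), (3, 187), (5, 185), (8, 186), (10, 187), (13, 185), (15, 188), (18, 188), (20, 189), (23, 184)]
198 x -1 [(-18, 154), (-15, 170), (-13, 171), (-10, 170), (-8, 170), (-5, 172), (-3, 169), (1, 182), (3, 184), (6, 185), (8, 184), (11, 187), (13, 181), (15, 185), (18, 187), (20, 188), (23, 189)]
199 x 2 [(-28, 156), (-15, 171), (-12, 170), (-10, 167), (-7, 172), (-5, 169), (-2, 168), (0, 171), (3, 172), (5, 172), (8, 170), (10, 176), (13, 166), (15, 174), (21, 185), (23, 185), (25, 157)]
200 x 5 [(-12, 170), (-10, 169), (-7, 168), (-5, 168), (-2, 168), (1, 172), (3, 169), (6, 171), (8, 171), (11, 170), (13, 166), (15, 168), (25, 155)]
201 x 5 [(-2, 155), (11, 169), (13, 156), (16, 167)]
```

The top-view depth puts the bar at x≈−59.5, z≈162, already outside the lip edge (x≈−55). But the pads hold the flange (x≈−88) only by their edge. I'll regrip centred.

apply_moves(moves=[100, 0, 0, 0, 0, 0, 0, 100, 0, 0, 0, 0, 0, 0, 100, 0, 0, 0, 0, 0, 0])

```text
time: 6.32
tcp_pos: [0.6878, 0.0075, 0.1629]
ee_rot: [0.191, 3.134, -0.0]
ft_force: [0.5, 0.1, 0.2]
width: 0.0517
grasp_force: 0.0
```

```bash
python3 look.py; python3 arms.py | head -13; python3 -c "
from h import *
print(delta(c2w(-.089,.162)))"
```

```text
0.051889849361219126 [0.68753623 0.00755896 0.16269838] [-0.10336037 -0.00116831  0.16269838] [0.4433601  0.36879825 0.75306632] 6.425
a red 38 low [-10.4  32.9 160. ] high [-31.6  -1.7 218.7] min/max x -33.39199304591814 -5.6797514805735805
a brass 19 low [-48.8   2.3 154.6] high [-55.1  -4.3 169.7] min/max x -59.100061337923805 -43.21585521998353
b red 81 low [-18.8  -3.1 173.7] high [-26.1  -0.5 220.4] min/max x -33.034156850805815 -12.395292714509376
b brass 22 low [-52.6  -0.7 165.4] high [-50.2   0.4 173.4] min/max x -55.606315750101395 -44.67869270395854
165 x -86 [(-11, 165), (-8, 167), (-6, 166), (-3, 167), (-1, 170), (2, 167), (4, 172), (7, 172), (9, 170), (12, 166)]
166 x -84 [(-11, 163), (-8, 162), (-6, 162), (-3, 166), (-1, 160), (2, 166), (4, 164), (7, 165), (9, 165), (12, 164)]
167 x -81 [(-11, 161), (-8, 161), (-6, 160), (-3, 165), (0, 163), (2, 162), (5, 162), (7, 161), (10, 162), (12, 161)]
168 x -79 [(-10, 161), (-8, 162), (-5, 163), (-3, 163), (0, 162), (2, 160), (5, 162), (7, 162), (10, 160), (13, 165)]
169 x -76 [(-10, 164), (-8, 163), (-5, 163), (-3, 157), (0, 
[... 552 characters left out ...]
174 x -62 [(-22, 163), (-19, 161), (-16, 165), (-14, 165), (-12, 159), (-9, 163), (-6, 163), (-4, 164), (-1, 162), (1, 166), (4, 163), (6, 163), (9, 164), (11, 165)]
175 x -59 [(-21, 165), (-19, 165), (-16, 165), (-14, 164), (-11, 162), (-9, 164), (-6, 162), (-4, 159), (-1, 162), (2, 166), (4, 166), (7, 164), (9, 164), (12, 162), (14, 161)]
176 x -57 [(-21, 163), (-18, 166), (-9, 156), (-6, 163), (-3, 161), (-1, 165), (2, 164), (4, 163), (7, 164), (9, 165), (12, 160), (15, 166), (17, 162), (20, 168), (22, 165)]
177 x -54 [(-21, 164), (-18, 161), (-5, 171), (-3, 165), (0, 168), (2, 170), (5, 164), (7, 170), (17, 160), (20, 164), (22, 165)]
([0.0144, -0.0012, 0.0007], [0.0001, 0.0009, 0.0003])
```

apply_moves(moves=[100, 0.007, 0, 0, 0, 0, 0, 100, 0.014, -0.001, 0, 0, 0, 0, 100, 0.014, -0.001, 0, 0, 0, 0, 190, 0.014, -0.001, 0, 0, 0, 0, 190, 0.014, -0.001, 0, 0, 0, 0], squeeze=30)

```text
time: 7.05
tcp_pos: [0.6734, 0.0091, 0.1626]
ee_rot: [0.191, 3.135, 0.002]
ft_force: [-0.1, 1.9, 0.5]
width: 0.0241
grasp_force: 29.4
```

apply_moves(moves=[190, 0, 0, 0, 0, 0, 0, 190, 0, 0, 0.003, 0, 0, 0, 190, 0, 0, 0.006, 0, 0, 0, 190, 0.001, 0, 0.007, 0, 0, 0, 190, 0.001, 0, 0.007, 0, 0, 0])

```text
time: 7.68
tcp_pos: [0.6719, 0.0089, 0.1554]
ee_rot: [-0.191, -3.135, -0.001]
ft_force: [-1.1, 3.4, 0.0]
width: 0.0242
grasp_force: 29.7
```

```bash
python3 look.py; python3 arms.py | grep -E '^(16[5-9]|17|18|19[05])'
```

```text
0.024382584851504456 [0.67195614 0.00886907 0.15553011] [-0.08773743 -0.00056938  0.15553011] [-1.30444436  4.23316965  1.07451728] 7.775
a red 39 low [-10.3  32.  161. ] high [-31.7   0.3 218.4] min/max x -33.76555684319539 -6.680851274703051
a brass 24 low [-45.7   8.  150. ] high [-102.3 -189.9  390.4] min/max x -253.9446135964766 -43.207961529966454
b red 85 low [-18.8  -3.9 176.2] high [-26.9   0.3 220.8] min/max x -33.986602204833844 -12.666107010589398
b brass 24 low [-48.2  -0.3 165. ] high [ 29.8  23.6 743.5] min/max x -55.92425769745322 109.14263469863315
172 x -69 [(-10, 156), (-7, 155), (-5, 154), (-2, 157), (6, 157), (8, 159), (11, 157), (13, 154)]
173 x -67 [(-12, 155), (-10, 154), (-7, 158), (1, 158), (3, 157), (6, 156), (8, 156), (29, 156)]
174 x -63 [(-12, 159), (-9, 155), (-7, 154), (-1, 158), (1, 156), (4, 155), (6, 159), (9, 159), (14, 155)]
175 x -60 [(-21, 160), (-19, 160), (-16, 158), (-6, 160), (-4, 157), (-1, 158), (1, 155), (6, 158), (9, 157), (11, 158)]
176 x -57 [(-21, 158), (-19, 161), (-16, 157), (-14, 156), (-11, 163), (-9, 158), (-6, 162), (-3, 163), (
[... 1071 characters left out ...]
x -32 [(-20, 176), (-19, 166), (11, 154), (16, 155), (22, 170)]
186 x -30 [(-21, 171), (22, 173)]
187 x -27 [(-20, 174), (20, 170), (22, 170)]
188 x -24 [(-20, 178), (-1, 209), (2, 209), (4, 209), (20, 171), (23, 169)]
189 x -21 [(-22, 179), (-20, 175), (-10, 205), (-8, 206), (-6, 203), (-3, 206), (-1, 204), (4, 207), (7, 203), (9, 208), (12, 209), (20, 173), (23, 176)]
190 x -19 [(-22, 179), (-19, 178), (-10, 203), (-8, 199), (-6, 200), (-3, 201), (-1, 203), (2, 207), (4, 203), (7, 208), (9, 204), (12, 205), (21, 173), (23, 176)]
195 x -5 [(-20, 188), (-18, 184), (-13, 169), (-10, 180), (-8, 185), (-5, 184), (-3, 181), (0, 184), (3, 191), (5, 184), (7, 184), (10, 185), (12, 181), (22, 185)]
```

apply_moves(moves=[190, 0.003, 0, 0, 0, 0, 0, 190, 0.006, 0, 0, 0, 0, 0, 190, 0.008, 0, 0, 0, 0, 0, 190, 0.008, 0, 0, 0, 0, 0])

```text
time: 8.28
tcp_pos: [0.6693, 0.0091, 0.1571]
ee_rot: [0.191, 3.124, 0.0]
ft_force: [8.0, 3.2, -0.3]
width: 0.0244
grasp_force: 29.6
```

```bash
python3 look.py; python3 arms.py | grep -E '^(17[2-9]|18[0-4]|19[0-9])'
```

```text
0.024331292456613206 [0.66928423 0.00908832 0.15704779] [-0.08505883 -0.00046129  0.15704779] [ 8.55125732  2.72882627 -0.73674291] 8.375
a red 28 low [ -1.8  48.4 154.3] high [-22.7   3.3 221.6] min/max x -24.503162543671575 0.6581200693250453
a brass 23 low [-45.4   9.1 148.6] high [-54.4  -1.2 168.5] min/max x -58.78005645526785 -43.03394534236867
b red 64 low [-23.4  -2.  156.7] high [-17.9   2.8 225.1] min/max x -33.725117548485905 -9.325249574577649
b brass 24 low [-48.5  -1.6 166.4] high [-10.9  14.7 457.7] min/max x -55.505665634060946 109.14263469863315
173 x -66 [(-12, 160), (11, 159), (13, 157)]
174 x -64 [(-12, 158), (-9, 157), (-6, 160), (-4, 158), (1, 155), (4, 160), (6, 157), (9, 157), (11, 159), (14, 160)]
175 x -61 [(-11, 160), (-9, 158), (-6, 154), (-4, 157), (-1, 158), (1, 159), (4, 158), (6, 161), (9, 159), (11, 157)]
176 x -58 [(-24, 155), (-21, 158), (-19, 161), (-16, 162), (-14, 157), (-11, 154), (-9, 157), (-6, 158), (-3, 162), (-1, 160), (2, 158), (4, 160), (7, 162), (9, 159), (12, 159)]
177 x -55 [(-26, 154), (-21, 161), (-18, 165), (-16, 158), (-13, 158), (
[... 1886 characters left out ...]
 (10, 190), (13, 185), (15, 173), (20, 179), (22, 185)]
197 x 0 [(-22, 187), (-19, 186), (-17, 189), (-14, 189), (-12, 183), (-10, 184), (-7, 191), (-5, 186), (-2, 182), (0, 185), (3, 185), (5, 182), (8, 181), (10, 184), (12, 174), (15, 170), (17, 168), (20, 182), (22, 178)]
198 x 2 [(-22, 187), (-19, 190), (-17, 186), (-14, 181), (-12, 188), (-9, 188), (-7, 187), (-4, 185), (-2, 187), (1, 187), (3, 188), (6, 188), (8, 186), (11, 187), (13, 183), (15, 183), (18, 185), (20, 184), (23, 187), (27, 155), (30, 156)]
199 x 3 [(-15, 172), (-12, 170), (-10, 171), (-7, 170), (-5, 169), (-2, 184), (1, 185), (3, 185), (6, 180), (8, 185), (11, 186), (13, 187), (16, 188), (18, 184), (21, 186), (23, 186)]
```

apply_moves(moves=[190, 0.002, 0, 0.001, 0, 0, 0, 190, 0.004, 0, 0.002, 0, 0, 0, 190, 0.004, 0, 0.002, 0, 0, 0])

```text
time: 8.75
tcp_pos: [0.6663, 0.0095, 0.1554]
ee_rot: [0.191, 3.121, 0.0]
ft_force: [9.3, 2.2, -0.5]
width: 0.0244
grasp_force: 29.7
```

```bash
python3 look.py; python3 arms.py | grep -E '^(17[4-9]|18[0-2])'
```

```text
0.02439630680882093 [0.66629644 0.00950567 0.15538734] [-0.08204257 -0.00051129  0.15538734] [ 8.77942031  2.45167841 -0.18798383] 8.85
a red 37 low [1.000e-01 2.320e+01 1.671e+02] high [-15.2  -4.4 224.7] min/max x -16.650754837784902 10.308750115704612
a brass 18 low [-44.5  13.5 149. ] high [-52.7  -5.8 169.1] min/max x -56.8320504386639 -43.086799653038376
b red 43 low [-22.2  -1.8 147.9] high [ -9.4   3.5 227.8] min/max x -23.744222005642737 -5.1863544914599435
b brass 24 low [-48.3   0.9 164.6] high [-48.4   0.5 173. ] min/max x -55.44082413475672 -45.00832553227618
174 x -63 [(-22, 154)]
175 x -61 [(-11, 156), (-9, 159), (-6, 155), (6, 155), (9, 155), (11, 156)]
176 x -59 [(-11, 155), (-8, 161), (-6, 155), (-3, 160), (-1, 156), (2, 158), (4, 159), (7, 158), (9, 156), (12, 159)]
177 x -55 [(-21, 154), (-18, 159), (-14, 154), (-11, 157), (-8, 155), (-5, 171), (-3, 171), (0, 169), (2, 170), (5, 167), (7, 156), (9, 155), (12, 155)]
178 x -52 [(-21, 159), (-18, 160), (-15, 165), (-13, 156), (-11, 158), (-8, 160), (-5, 170), (-3, 169), (0, 166), (2, 168), (5, 172), (8, 170), (10, 156), (12, 162)]
179 x -49 [(-20, 161), (-16, 157), (-13, 158), (-10, 162), (-8, 156), (-5, 169), (-2, 170), (0, 170), (3, 169), (5, 167), (8, 168), (10, 160), (13, 165), (15, 160), (18, 159), (20, 157), (23, 160)]
180 x -47 [(-20, 163), (-7, 169), (-4, 173), (-2, 173), (1, 170), (3, 173), (5, 165), (8, 170), (10, 154), (13, 159), (15, 159), (18, 158), (20, 159), (23, 159)]
181 x -43 [(-19, 167), (-7, 164), (-4, 166), (-2, 162), (1, 165), (3, 166), (6, 168), (8, 168), (21, 161), (23, 155)]
182 x -41 [(-22, 162), (-20, 160), (-2, 155), (0, 156), (3, 156), (6, 157), (8, 162), (11, 157), (21, 166), (23, 161)]
```

apply_moves(moves=[190, 0.0015, 0, 0, 0, 0, 0, 190, 0.003, 0, 0, 0, 0, 0, 190, 0.003, 0, 0, 0, 0, 0])

```text
time: 9.22
tcp_pos: [0.6656, 0.0096, 0.1558]
ee_rot: [0.191, 3.116, 0.0]
ft_force: [12.3, 2.9, -2.1]
width: 0.0246
grasp_force: 29.6
```

```bash
python3 look.py; python3 arms.py | grep -E '^(17[6-9]|18[0-2])'
```

```text
0.02440912486174607 [0.66562062 0.00956975 0.15578936] [-0.08136401 -0.00049251  0.15578936] [12.86365517  3.01035666 -2.0097896 ] 9.325
a red 45 low [  1.6  23.4 165.4] high [-38.9 -86.8 317. ] min/max x -253.9446135964766 14.766010366576229
a brass 17 low [-47.4  -2.4 152.1] high [-119.2 -250.3  465.1] min/max x -253.9446135964766 -44.3008745267035
b red 28 low [ -4.4   0.6 211.4] high [ 16.6  15.6 446.5] min/max x -9.719184820682141 109.14263469863315
b brass 21 low [-51.4   2.  166.3] high [-48.1   3.7 172.7] min/max x -54.99071342671905 -44.680247781667276
176 x -58 [(-11, 159), (-9, 157), (-6, 158), (-4, 157), (-1, 156), (2, 158), (4, 154), (7, 154), (9, 156), (12, 155)]
177 x -56 [(-11, 157), (-8, 155), (-5, 165), (-3, 169), (0, 169), (2, 161), (4, 159), (7, 158), (9, 159), (12, 158)]
178 x -53 [(-21, 156), (-18, 162), (-16, 159), (-13, 157), (-11, 160), (-8, 160), (-5, 168), (-3, 166), (0, 167), (3, 170), (5, 166), (7, 168), (10, 155), (12, 156), (25, 154)]
179 x -49 [(-20, 161), (-18, 156), (-15, 158), (-13, 162), (-10, 164), (-8, 156), (-5, 169), (-2, 170), (0, 173), (3, 173), (5, 166), (8, 170), (10, 159), (13, 160), (15, 156), (18, 163), (20, 156), (23, 162)]
180 x -47 [(-20, 161), (-7, 172), (-4, 171), (-2, 169), (0, 166), (3, 168), (6, 171), (8, 172), (10, 155), (13, 157), (15, 158), (18, 161), (20, 160), (23, 160)]
181 x -44 [(-20, 163), (-10, 154), (-7, 169), (-4, 168), (-2, 171), (1, 170), (3, 167), (6, 174), (8, 168), (21, 165), (23, 164)]
182 x -41 [(-22, 162), (-19, 164), (-12, 157), (-10, 154), (-5, 157), (1, 162), (3, 159), (6, 161), (8, 161), (21, 161), (24, 166)]
```

The force jumped to 13 N, so the bar is against the post and under the lip. I'll relax, release and rise.

apply_moves(moves=[190, -0.004, 0, 0, 0, 0, 0, 190, -0.006, 0, 0, 0, 0, 0, 100, -0.006, 0, 0, 0, 0, 0, 100, -0.006, 0, 0, 0, 0, 0, 100, -0.006, 0, 0, 0, 0, 0])

```text
time: 9.95
tcp_pos: [0.6625, 0.009, 0.153]
ee_rot: [-0.191, -3.134, 0.001]
ft_force: [-0.2, -0.6, 0.5]
width: 0.0522
grasp_force: 0.0
```

apply_moves(moves=[100, 0, 0, -0.03, 0, 0, 0, 100, 0, 0, -0.075, 0, 0, 0, 255, 0, 0, -0.09, 0, 0, 0, 255, 0, 0, -0.09, 0, 0, 0])

```text
time: 10.45
tcp_pos: [0.6634, 0.0094, 0.2443]
ee_rot: [0.191, 3.134, -0.0]
ft_force: [0.2, -0.0, -0.5]
width: 0.0163
grasp_force: 0.0
```

```bash
python3 look.py; python3 arms.py | grep -E '^(17[4-9]|18[0-2]|19)'; python3 -c "
from h import *
print(delta(c2w(-.042,.205)))"
```

```text
0.0012859045689933254 [0.66223884 0.00957208 0.24181834] [-7.80073153e-02 -8.25809226e-05  2.41818336e-01] [-0.24644862 -0.19413843 -0.3448162 ] 10.55
a red 44 low [-1.00e-01  1.98e+01  1.68e+02] high [-12.1  -4.1 224.4] min/max x -14.479461766660508 13.7518900637446
a brass 22 low [-46.8   1.9 151.8] high [-57.   -2.6 168.9] min/max x -58.605658470036275 -44.12944315367657
b red 29 low [ -4.5   0.  209.9] high [ -7.1  -4.  227.2] min/max x -10.11557205482424 -4.018420217848082
b brass 22 low [-46.8   1.2 166.8] high [-47.7  -0.7 172.5] min/max x -55.53654026846 -44.425891273926574
174 x -64 [(-7, 157), (1, 160), (4, 156), (6, 154), (9, 156), (11, 157), (14, 158)]
175 x -61 [(-11, 158), (-9, 159), (-6, 157), (-4, 159), (-1, 161), (1, 155), (6, 156), (9, 157), (11, 158)]
176 x -59 [(-11, 156), (-1, 157), (2, 158), (9, 159), (12, 159)]
177 x -56 [(-11, 158), (-8, 157), (-5, 165), (-3, 170), (0, 167), (2, 164), (4, 159), (7, 159), (9, 156), (12, 158)]
178 x -52 [(-21, 160), (-18, 157), (-16, 161), (-13, 161), (-11, 158), (-8, 160), (-5, 170), (-3, 169), (0, 168), (2, 169), (5, 171), (8,
[... 1244 characters left out ...]
97 x -1 [(-22, 181), (-20, 181), (-15, 173), (-13, 169), (-9, 189), (-7, 187), (-4, 190), (-2, 187), (1, 190), (3, 189), (5, 186), (8, 194), (10, 188), (13, 190), (15, 169), (17, 167), (20, 181), (23, 182)]
198 x 2 [(-22, 187), (-19, 188), (-17, 187), (-14, 186), (-12, 188), (-9, 189), (-7, 183), (-4, 183), (-2, 181), (1, 185), (3, 180), (5, 182), (8, 185), (11, 188), (13, 171), (15, 173), (17, 160), (20, 183), (23, 184)]
199 x 5 [(-21, 186), (-19, 184), (-17, 181), (-14, 184), (-12, 182), (-9, 190), (-7, 183), (-4, 182), (-2, 184), (1, 185), (3, 185), (6, 188), (8, 183), (11, 183), (13, 185), (16, 182), (18, 187), (21, 184), (23, 184)]
([0.0359, -0.0001, 0.0369], [-0.0002, -0.0029, 0.0003])
```

apply_moves(moves=[255, 0.018, 0, 0.016, 0, 0, 0, 255, 0.036, 0, 0.032, 0, 0, 0, 255, 0.036, 0, 0.032, 0, 0, 0])

```text
time: 10.92
tcp_pos: [0.6246, 0.0143, 0.2085]
ee_rot: [-0.19, -3.129, -0.0]
ft_force: [-0.4, -0.1, 0.2]
width: -0.0001
grasp_force: 0.0
```

```bash
python3 - <<'E'
from h import *
s=manip.sense(); c=w2c(s["tcp_pos"]); print(c,s["ft_force"])
for t in (1.6,1.5,1.4,1.3,1.2,1.1,1.,.9,.8,.7,.6,.5,.4,.3,.2,.1,0):
    x=-.006*np.sin(t)+.048*np.cos(t)-.011; z=.164+.006*np.cos(t)+.048*np.sin(t); print(t,"abs",round(x*1000,1),round(z*1000,1),"d",round((x-c[0])*1000,1),round((c[2]-z)*1000,1))
E
```

```text
[-4.00579212e-02 -1.88681231e-04  2.08522249e-01] [-0.41046914 -0.09410226  0.23552698]
1.6 abs -18.4 211.8 d 21.7 -3.3
1.5 abs -13.6 212.3 d 26.5 -3.8
1.4 abs -8.8 212.3 d 31.3 -3.8
1.3 abs -3.9 211.9 d 36.1 -3.3
1.2 abs 0.8 210.9 d 40.9 -2.4
1.1 abs 5.4 209.5 d 45.5 -1.0
1.0 abs 9.9 207.6 d 49.9 0.9
0.9 abs 14.1 205.3 d 54.2 3.2
0.8 abs 18.1 202.6 d 58.2 5.9
0.7 abs 21.8 199.5 d 61.9 9.0
0.6 abs 25.2 196.1 d 65.3 12.5
0.5 abs 28.2 192.3 d 68.3 16.2
0.4 abs 30.9 188.2 d 70.9 20.3
0.3 abs 33.1 183.9 d 73.1 24.6
0.2 abs 34.9 179.4 d 74.9 29.1
0.1 abs 36.2 174.8 d 76.2 33.8
0 abs 37.0 170.0 d 77.1 38.5
```

apply_moves(moves=[255, 0.016, 0, -0.003, 0, 0, 0, 255, 0.022, 0, -0.003, 0, 0, 0, 255, 0.027, 0, -0.003, 0, 0, 0, 255, 0.031, 0, -0.003, 0, 0, 0, 255, 0.036, 0, -0.003, 0, 0, 0])

```text
time: 11.55
tcp_pos: [0.5949, 0.018, 0.2161]
ee_rot: [0.191, 3.127, -0.0]
ft_force: [7.0, -0.1, 1.3]
width: -0.0003
grasp_force: 3.4
```

apply_moves(moves=[255, 0.004, 0, 0, 0, 0, 0, 255, 0.008, 0, 0.001, 0, 0, 0, 255, 0.012, 0, 0.003, 0, 0, 0])

```text
time: 11.92
tcp_pos: [0.584, 0.0193, 0.2144]
ee_rot: [0.191, 3.125, -0.0]
ft_force: [6.8, -0.9, 8.3]
width: -0.0
grasp_force: 4.3
```

```bash
python3 look.py; python3 arms.py | grep -E '^(17[4-9]|18[0-2]|19)'
```

```text
0.00011938674780221105 [0.58333437 0.01938085 0.21435148] [ 1.50106490e-03 -1.99336675e-04  2.14351482e-01] [ 4.56441182 -0.51965385  5.67055016] 12.025
a red 65 low [  3.2   4.5 177. ] high [ -30.  -122.   348.7] min/max x -253.9446135964766 38.211845999948906
a brass 21 low [-43.6   4.9 155.8] high [-52.9  -3.5 170.5] min/max x -54.858525039132836 -39.98148286363237
```

apply_moves(moves=[255, 0.005, 0, 0.003, 0, 0, 0, 255, 0.009, 0, 0.006, 0, 0, 0, 255, 0.013, 0, 0.0095, 0, 0, 0])

```text
time: 12.4
tcp_pos: [0.5702, 0.021, 0.2058]
ee_rot: [0.191, 3.126, -0.0]
ft_force: [2.6, -1.2, 11.7]
width: 0.0001
grasp_force: 4.4
```

apply_moves(moves=[255, 0.003, 0, 0.0035, 0, 0, 0, 255, 0.006, 0, 0.007, 0, 0, 0])

```text
time: 12.65
tcp_pos: [0.5625, 0.0219, 0.198]
ee_rot: [0.191, 3.13, -0.0]
ft_force: [0.9, 0.1, 9.6]
width: 0.0
grasp_force: 3.7
```

```bash
python3 look.py
```

```text
-0.00023576495893579334 [0.56164887 0.02203391 0.19717855] [ 2.33473319e-02 -1.89036174e-04  1.97178547e-01] [0.97718883 1.09877773 7.55156514] 12.75
a red 93 low [ 11.4   3.1 174.3] high [ 18.6 -47.6 253.6] min/max x -253.9446135964766 60.766350739787235
a brass 23 low [-36.4   9.6 151.1] high [-47.1  -2.9 169.8] min/max x -50.15883216518321 -34.67400670134931
```

apply_moves(moves=[255, 0.003, 0, 0.004, 0, 0, 0, 255, 0.005, 0, 0.0085, 0, 0, 0, 255, 0.007, 0, 0.012, 0, 0, 0])

```text
time: 13.12
tcp_pos: [0.5532, 0.0231, 0.1838]
ee_rot: [-0.191, -3.135, -0.0]
ft_force: [-1.9, 0.4, 3.0]
width: 0.0
grasp_force: 1.2
```

apply_moves(moves=[255, 0.002, 0, 0.003, 0, 0, 0, 255, 0.003, 0, 0.006, 0, 0, 0])

```text
time: 13.38
tcp_pos: [0.5506, 0.0234, 0.1765]
ee_rot: [-0.191, -3.135, -0.0]
ft_force: [-0.6, -0.4, -0.7]
width: -0.0002
grasp_force: 0.0
```

```bash
python3 look.py
```

```text
-0.0002599754524771974 [0.55048634 0.02337922 0.1762413 ] [ 3.45901359e-02 -1.63544421e-04  1.76241304e-01] [ 0.54403205 -0.9671762  -0.38676179] 13.475
a red 95 low [ 18.4  -5.5 170.4] high [ 44.5  -3.9 178. ] min/max x 6.2817714242781895 55.51645367796365
a brass 22 low [-36.8   8.1 152.9] high [-45.3  -1.7 169.9] min/max x -50.32865263939818 -34.836767282302795
```

The lever snapped over centre. Next I'll press down in small steps.

apply_moves(moves=[255, 0.002, 0, 0.001, 0, 0, 0, 255, 0.003, 0, 0.003, 0, 0, 0, 255, 0.003, 0, 0.003, 0, 0, 0])

```text
time: 13.85
tcp_pos: [0.5483, 0.0237, 0.1742]
ee_rot: [0.191, 3.135, 0.0]
ft_force: [0.4, -0.3, 0.8]
width: 0.0001
grasp_force: 0.5
```

apply_moves(moves=[255, 0, 0, 0.002, 0, 0, 0, 255, 0, 0, 0.002, 0, 0, 0])

```text
time: 14.1
tcp_pos: [0.5482, 0.0237, 0.1732]
ee_rot: [0.191, 3.135, 0.0]
ft_force: [-1.5, -0.2, 7.5]
width: 0.0002
grasp_force: 3.4
```

apply_moves(moves=[255, 0, 0, 0.002, 0, 0, 0, 255, 0, 0, 0.002, 0, 0, 0])

```text
time: 14.35
tcp_pos: [0.5481, 0.0237, 0.1723]
ee_rot: [0.191, 3.134, -0.0]
ft_force: [-3.0, 0.9, 12.2]
width: -0.0001
grasp_force: 6.4
```

apply_moves(moves=[255, 0, 0, 0.0015, 0, 0, 0, 255, 0, 0, 0.0015, 0, 0, 0])

```text
time: 14.6
tcp_pos: [0.548, 0.0237, 0.1719]
ee_rot: [0.191, 3.134, -0.0]
ft_force: [-4.4, 1.4, 18.0]
width: 0.0003
grasp_force: 8.9
```

apply_moves(moves=[255, 0, 0, 0.001, 0, 0, 0, 255, 0, 0, 0.001, 0, 0, 0, 255, 0, 0, 0.001, 0, 0, 0, 255, 0, 0, 0.001, 0, 0, 0, 255, 0, 0, 0.001, 0, 0, 0])

```text
time: 15.22
tcp_pos: [0.548, 0.0237, 0.1716]
ee_rot: [0.191, 3.133, -0.0]
ft_force: [-5.7, -0.3, 22.1]
width: -0.0002
grasp_force: 10.7
```

```bash
python3 look.py
```

```text
5.121218949353639e-05 [0.54802213 0.02370494 0.17158356] [ 0.03707557 -0.00018643  0.17158356] [-5.5394469   0.40108769 22.39377406] 15.325
a red 94 low [ 23.4  -3.5 167.1] high [ 42.   -4.3 172.6] min/max x 6.735791310454046 56.52191033937548
a brass 22 low [-38.2   6.  153.6] high [-47.4  -4.  170. ] min/max x -50.44886028525861 -34.90499717861859
```

About 22 N was held for more than 0.6 s. I'll back off and check.

apply_moves(moves=[255, 0, 0, -0.008, 0, 0, 0, 255, 0, 0, -0.04, 0, 0, 0, 255, 0, 0, -0.09, 0, 0, 0, 255, 0, 0, -0.12, 0, 0, 0, 255, 0, 0, -0.12, 0, 0, 0])

```text
time: 15.95
tcp_pos: [0.5493, 0.0236, 0.2898]
ee_rot: [0.191, 3.131, 0.0]
ft_force: [0.2, -0.5, -0.2]
width: -0.0001
grasp_force: 0.0
```

```bash
python3 look.py pics/crop7.png; python3 arms.py | grep -E '^(17[4-9]|18[0-4])'
```

```text
-0.00027011540768283316 [0.54746379 0.02375805 0.28655411] [ 3.76361916e-02 -1.71085796e-04  2.86554105e-01] [0.81589033 0.34399553 0.2676342 ] 16.05
a red 135 low [ 23.6   2.2 166.2] high [ 43.6  -2.3 174.8] min/max x 6.155295419899179 65.10421987479903
a brass 23 low [-35.7  12.1 148.1] high [-47.7  -2.7 170.8] min/max x -50.72791269084883 -34.2119170658669
```

View pics/crop7.png

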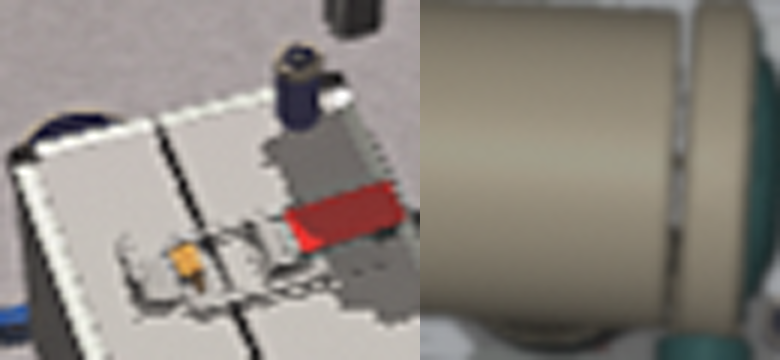

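The view shows the lever flat (red, 290–400, 185–245), the bail around the keeper (brass at (185,262)), the seam closed and the small bit still standing. The arm is well clear, so I'm handing in.

```bash
python3 -c "
from cell import manip
print(manip.job_done())"
```

```text
the job is handed in; nothing more can be done
None
```

I hooked the bail under the keeper's lip, swung the red lever down past centre, and bore on it with about 22 N for over half a second. The last picture showed the lid shut, and the job was handed in at about 16 s; no verdict came back.

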